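# Snap the tea box back into its latched holder

## Robot

A 6-joint arm with a two-finger parallel gripper is mounted at the origin on the work surface. World frame = base frame: x ahead of the robot, y to its left, z up, the work surface at z = 0. Lengths are in m, angles in rad, forces in N, time in s.
With the tool pointing down it reaches from about 0.35 to 0.85 m from the base axis. Payload 8.1 kg.
Tool frame: the origin (TCP) lies midway between the tips of the shut fingers; the grasp point (between the pads) lies 19 mm behind it; z points along the fingers, y is the direction in which the jaws open and shut (so a half turn about z gives the same grasp; the last joint's range is limited). The gripper opens to 93 mm and grips with 3 to 60 N. Pads are 15 mm wide; open, the fingers measure 128 mm over their backs; the gripper's body (75 mm by 188 mm) begins 65 mm behind the grasp point.
Start: joints at [-1.189, 0.13, 1.488, -0, 1.523, -0.085], TCP at [0.27, -0.536, 0.219] pointing down, gripper open.
Joint ranges: [-2.96, 2.96], [-0.89, 2.26], [0.02, 2.5], [-1.34, 4.48], [0, 2.73], [-2.66, 2.66]. Speed limits (rad/s): [2.39, 2.39, 2.79, 3.14, 3.14, 3.14].

## Interface

Orientations are given as a 3x3 rotation matrix whose columns are the frame's x, y, z axes.
In Python, from workcell import bot gives the robot as it stands. Calls block until the motion is done:
- bot.reach(position, orientation): joint-space move of the TCP to a pose.
- bot.movel(position, orientation=None, velocity=0.15, f_stop=None): straight line of the TCP; orientation=None keeps the orientation; velocity is the mean speed in m/s. With f_stop (N) it stops when the force on the tool has changed by that much, and returns True; else False.
- bot.set_joints(angles): joint-space move.
- bot.gripper_to(opening, f_grip=None): finger opening in m; f_grip is the grip in N (None keeps the last); returns when the fingers have stopped.
- bot.dwell(seconds).
- bot.ik(position, orientation): joint angles nearest the present ones, or None.
- bot.state(): the state.
- bot.grab_frame(name): name is "scene" or "top" or "wrist"; returns a dict with "color" (384x512x3 uint8, red, green, blue), "vertical_fov" (degrees; the focal length in pixels is half the picture's height over the tangent of half this angle, whatever the lens; pixels are square), "cx", "cy" (the principal point, pixels), "distortion" ([k1, k2, p1, p2, k3] as OpenCV has them; the pictures are not rectified), "cam_to_world" (4x4, takes a point from camera to world coordinates). Camera axes: x right, y down, z forward; pixel columns grow to the right and rows downward; lengths in m; the calibration is good to about 2 mm. A picture is of the moment at which its call begins. There is no depth.
A pose or a line that the arm cannot do raises bot.MotionError and nothing moves.
- bot.close_job(): hands the job in, once; it reports no verdict.
The state is a dict: "time": time; "joint_positions": joint angles; "dq": joint speeds; "effort": joint torques, N m; "position": TCP position; "orientation": TCP orientation; "contact_force": force on the tool from outside, world axes, zero at the start; "torque": the same for the moment, N m; "finger_gap": finger opening in m.
Only numpy, scipy, OpenCV 4.12 (cv2) and the standard library are available. Lean on these libraries where they do the work, as an engineer would, in place of code of your own. Each camera call takes 0.05 s, during which the arm holds its last target.

## Task

Put the clear tea box with the orange lid back into the holder with the orange latch: push it steadily straight down past the latch, pressing the latch open with the box, until it stands fully home and the latch has snapped back over its lid. Leave the box with the blue lid where it stands, and let go.

Things in the scene. Friction and masses are not known exactly. Their poses are not given: they have to be found in the camera images.
- orange_box_mid (a point): Centre (half-way up) of the loose, closed, clear plastic tea box with orange flip-top lid: a rigid cuboid 100 mm long (its x), 56 mm wide (its y), 70 mm high (z, up), 0.15 to 0.31 kg, standing on the worktop. Grip it across the 56 mm. Either way round fits the holder.
- dock_orange: Fixed grey slick holder with the orange latch. Origin: slot centre at worktop level; x along the slot (the box's length), z up. Slot floor 6 mm up: box home has its centre 41 mm up. Slot 72 mm wide in y, flared guides 30 mm high, out to y +-49, only at x +-26 to +-50 (middle open for fingers). End wall at x +56, 58 mm high, flared. Latch at the -x end. Base x -98 to +66.
- latch_orange (a joint): Orange latch, 0 at rest, grows (m) as it is pushed to the holder's -x, max 0.022; sprung back (150 N/m, 2 N preload; slick). 44 mm wide. Hook reaches in to x -41 at 79-82 mm up, 9 mm over the lid of a box at home; above it a ramp slopes back to x -58 at 110 mm up, the latch's top. A box pressed down the ramp (2-5 N) drives it back; it snaps over the lid when the box is on the slot floor.
- blue_box_mid (a point): Centre (half-way up) of the loose box with the blue lid, else like the orange one: a bystander. A like holder with a blue latch, a wooden spoon, a bench scraper and a terracotta plate also lie about.

How it is judged:
On the way:
1. the orange-lidded box, above its slot, presses the orange latch open by more than 2 mm (value of joint latch_orange above 0.002 m and horizontal distance between orange_box_mid and dock_orange below 0.03 m and z of orange_box_mid in the frame of dock_orange above 0.045 m), for 0.2 s.
At the end, for the whole second after the job is handed in: The orange-lidded box stands upright (within 0.1 rad) on the floor of the orange-latched holder: centre within 15 mm of the slot centre and 36 to 46 mm above the worktop, length along the slot within 0.17 rad, and the orange latch back within 3 mm of its rest, over the lid (horizontal distance between orange_box_mid and dock_orange below 0.015 m and z of orange_box_mid in the frame of dock_orange between 0.036 and 0.046 m and angle between orange_box_mid's own z axis and vertical below 0.1 rad and angle between the x axis of orange_box_mid and the x axis of dock_orange, either way round below 0.17 rad and value of joint latch_orange below 0.003 m); the robot touches nothing.
It fails at once if the blue-lidded box is moved by more than 30 mm (distance of blue_box_mid from where it was at the start of the episode above 0.03 m).
It also fails if it takes over 38 s, if anything falls off the work surface, if the arm or the gripper's body presses on something with over 40 N, if the wrist force passes 120 N, or if a joint passes its speed limit or range.

## Working session

There is one attempt and no reset: what is moved stays moved. The work goes in short steps, each a Python script; the robot and the scene stay as the last script left them, time stands still between calls to the robot, and variables do not carry over. Pictures are saved under pics/ and viewed, and the job is handed in when it is done.

```bash
ls; mkdir -p pics
cat > h.py <<'E'
import numpy as np, cv2, pickle
from workcell import bot
def grab(n,tag):
    f=bot.grab_frame(n); cv2.imwrite(f'pics/{tag}.png',f['color'][:,:,::-1]); pickle.dump(f,open(f'pics/{tag}.pkl','wb')); return f
def K(f):
    h=f['color'].shape[0]; fl=h/2/np.tan(np.radians(f['vertical_fov'])/2)
    return np.array([[fl,0,f['cx']],[0,fl,f['cy']],[0,0,1.]])
def ray(f,uv):
    p=cv2.undistortPoints(np.array(uv,float).reshape(-1,1,2),K(f),np.array(f['distortion'],float)).reshape(-1,2)
    T=np.array(f['cam_to_world']); d=np.c_[p,np.ones(len(p))]@T[:3,:3].T
    return T[:3,3],d
def onz(f,uv,z):
    o,d=ray(f,uv); return o+d*((z-o[2])/d[:,2])[:,None]
def proj(f,P):
    T=np.linalg.inv(np.array(f['cam_to_world'])); r,_=cv2.Rodrigues(T[:3,:3])
    return cv2.projectPoints(np.array(P,float).reshape(-1,3),r,T[:3,3],K(f),np.array(f['distortion'],float))[0].reshape(-1,2)
E
python3 - <<'E'
from h import *
for n in ['scene','top','wrist']:
    f=grab(n,n+'0'); print(n,f['vertical_fov'],np.round(f['cam_to_world'],3).tolist(),f['distortion'])
print(bot.state()['time'],bot.state()['contact_force'])
E
```

```text
pics
scene 46.305221840495406 [[0.366, 0.501, -0.784, 1.381], [0.931, -0.197, 0.309, -0.364], [0.0, -0.842, -0.539, 0.655], [0.0, 0.0, 0.0, 1.0]] [-0.12177455  0.          0.          0.          0.        ]
top 55.401098513394395 [[0.022, -0.992, 0.127, 0.387], [-1.0, -0.021, 0.007, -0.006], [-0.004, -0.127, -0.992, 1.028], [0.0, 0.0, 0.0, 1.0]] [-0.08871306  0.          0.          0.          0.        ]
wrist 69.42652456694496 [[0.45, -0.857, -0.25, 0.339], [-0.893, -0.432, -0.125, -0.501], [-0.001, 0.279, -0.96, 0.384], [0.0, 0.0, 0.0, 1.0]] [-0.04680323  0.          0.          0.          0.        ]
0.15 [ 0.25893943  0.06297737 -0.47696842]
```

View pics/scene0.png

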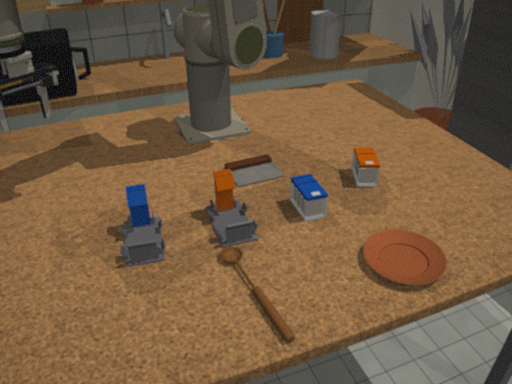

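View pics/top0.png

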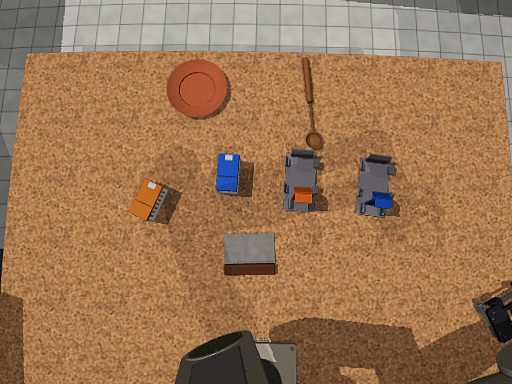

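View pics/wrist0.png

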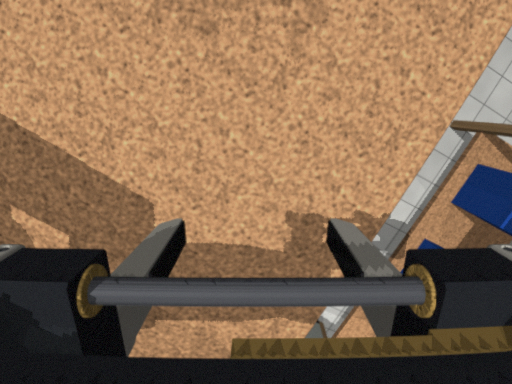

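The scene and top views show the orange-lidded box at top px (148,200), the blue one at (228,174), the orange-latched holder at (301,180) with its latch at the near end (303,196), and the blue holder at (376,185). Next I'll measure these by colour masks.

```bash
cat > m1.py <<'E'
from h import *
f=pickle.load(open('pics/top0.pkl','rb'))
hsv=cv2.cvtColor(f['color'],cv2.COLOR_RGB2HSV)
m=cv2.inRange(hsv,(6,190,130),(18,255,255)); b=cv2.inRange(hsv,(105,150,60),(130,255,255))
for nm,mm in (('or',m),('bl',b)):
    cs,_=cv2.findContours(mm,cv2.RETR_EXTERNAL,cv2.CHAIN_APPROX_NONE)
    for c in cs:
        if cv2.contourArea(c)<60: continue
        P=onz(f,c.reshape(-1,2),0.07)[:,:2]
        r=cv2.minAreaRect(P.astype(np.float32)*1000)
        print(nm,cv2.contourArea(c),cv2.boundingRect(c),np.round(r[0],1),np.round(r[1],1),r[2])
        print(np.round(cv2.boxPoints(r)).tolist())
c=f['color'][135:235,110:410,::-1]
cv2.imwrite('pics/topcrop.png',cv2.resize(c,None,fx=2.66,fy=2.66,interpolation=cv2.INTER_CUBIC))
cv2.imwrite('pics/topcrop2.png',cv2.resize(f['color'][140:220,270:350,::-1],None,fx=7,fy=7,interpolation=cv2.INTER_CUBIC))
f=pickle.load(open('pics/scene0.pkl','rb'))
cv2.imwrite('pics/scenecrop2.png',cv2.resize(f['color'][160:255,190:270,::-1],None,fx=6,fy=6,interpolation=cv2.INTER_CUBIC))
E
python3 m1.py
```

```text
or 162.5 (294, 190, 18, 13) [ 500.2 -113.5] [46.3 30.4] 87.82951354980469
[[484.0, -136.0], [514.0, -137.0], [516.0, -91.0], [486.0, -90.0]]
or 633.0 (128, 179, 35, 41) [484.4 304.1] [ 54.1 100.1] 66.31507110595703
[[428.0, 299.0], [519.0, 259.0], [541.0, 309.0], [449.0, 349.0]]
bl 247.0 (365, 192, 27, 17) [ 495.3 -315.6] [70.5 40.6] 85.54368591308594
[[472.0, -349.0], [513.0, -352.0], [518.0, -282.0], [478.0, -279.0]]
bl 645.0 (216, 154, 23, 38) [559.8  87.2] [55.4 98.4] 87.01374053955078
[[509.0, 62.0], [608.0, 57.0], [610.0, 112.0], [512.0, 117.0]]
```

View pics/topcrop2.png

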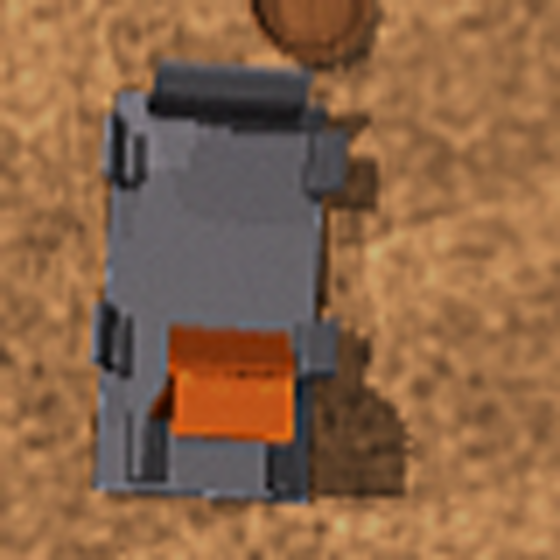

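View pics/scenecrop2.png

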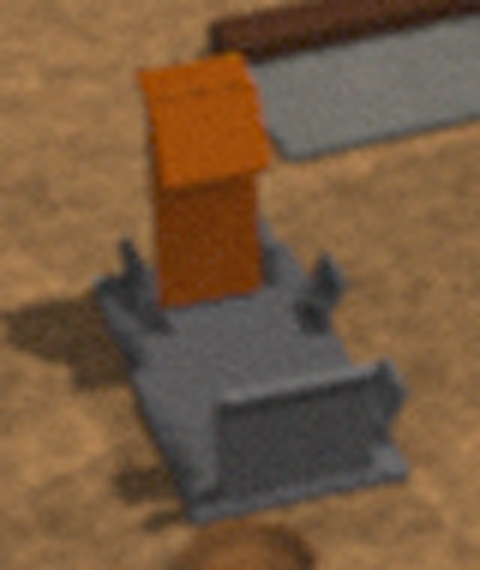

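View pics/topcrop.png

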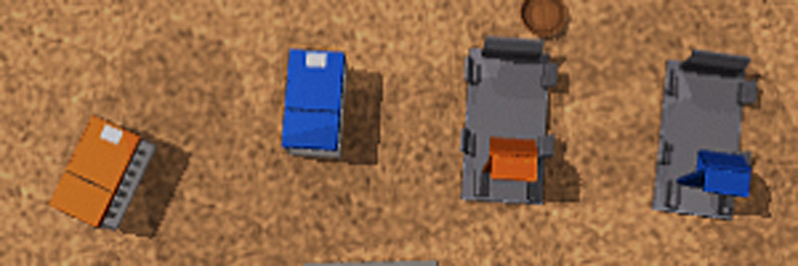

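```bash
cat > m2.py <<'E'
from h import *
f=pickle.load(open('pics/top0.pkl','rb'))
c=lambda x,y:(270+x/7-.43,140+y/7-.43)
P=onz(f,[c(95,487),c(305,500),c(113,92),c(325,112)],0.006); print(np.round(P,4))
P1=onz(f,[c(155,92),c(310,108),c(160,65),c(312,75)],0.058); print(np.round(P1,4))
w=pickle.load(open('pics/wrist0.pkl','rb')); s=bot.state()
R=np.array(s['orientation']);T=np.array(w['cam_to_world'])
print(np.round(R,3).tolist(),np.round(R.T@(T[:3,3]-s['position']),4),np.round(R.T@T[:3,:3],3).tolist(),s['time'])
E
python3 m2.py
```

```text
[[ 0.4702 -0.0667  0.006 ]
 [ 0.4667 -0.1509  0.006 ]
 [ 0.6319 -0.0719  0.006 ]
 [ 0.6255 -0.1587  0.006 ]]
[[ 0.6198 -0.0848  0.058 ]
 [ 0.6148 -0.1451  0.058 ]
 [ 0.6306 -0.0867  0.058 ]
 [ 0.628  -0.1459  0.058 ]]
[[0.893, 0.45, -0.001], [0.45, -0.893, 0.001], [0.0, -0.001, -1.0]] [ 0.0771  0.0004 -0.166 ] [[0.0, -0.96, -0.279], [1.0, -0.0, 0.001], [-0.001, -0.279, 0.96]] 0.15
```

```bash
cat >> h.py <<'E'
def Rz(yaw):
    c,s=np.cos(yaw),np.sin(yaw); return np.array([[c,s,0],[s,-c,0],[0,0,-1.]])
E
python3 - <<'E'
from h import *
d=np.radians(180-2.3); R=Rz(d)
p=np.array([.565,-.1127,.2])-.077*R[:,0]
bot.reach(p,R); grab('wrist','wd'); print(bot.state()['time'],bot.state()['joint_positions'])
d=np.radians(180-23.7); R=Rz(d)
p=np.array([.484,.304,.2])-.077*R[:,0]
bot.reach(p,R); grab('wrist','wb'); print(bot.state()['time'],bot.state()['joint_positions'])
E
```

```text
2.225 [-2.58490296e-01  2.79061007e-01  1.35312066e+00 -2.00453787e-04
  1.50938425e+00 -1.78721369e+00]
3.75 [ 3.72776929e-01  1.87677308e-01  1.45877795e+00 -3.24902799e-04
  1.49507953e+00 -7.83121414e-01]
```

View pics/wd.png

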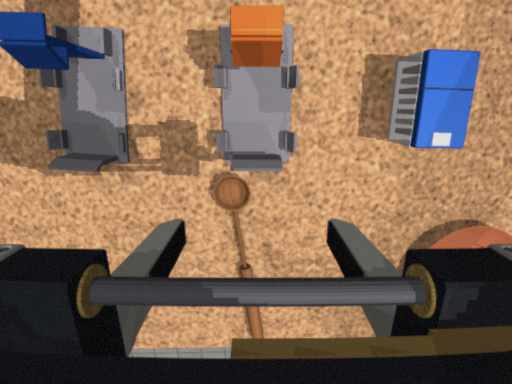

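View pics/wb.png

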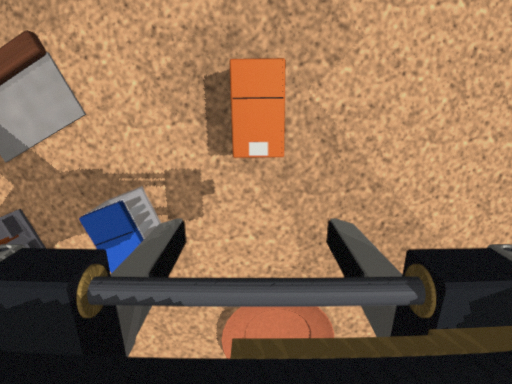

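The wrist views show the orange lid at px (231–285, 59–157), and the holder with base edges at about columns 220–293, end wall at rows 153–170 and latch at (257,35). I'll refine the poses from these.

```bash
cat > m3.py <<'E'
from h import *
f=pickle.load(open('pics/wb.pkl','rb'))
hsv=cv2.cvtColor(f['color'],cv2.COLOR_RGB2HSV)
m=cv2.inRange(hsv,(5,200,120),(18,255,255)); m[200:]=0
m=cv2.morphologyEx(m,cv2.MORPH_CLOSE,np.ones((5,5)))
c=max(cv2.findContours(m,cv2.RETR_EXTERNAL,cv2.CHAIN_APPROX_NONE)[0],key=cv2.contourArea)
r=cv2.minAreaRect((onz(f,c.reshape(-1,2),0.07)[:,:2]*1000).astype(np.float32)); print(r, cv2.boundingRect(c))
f=pickle.load(open('pics/wd.pkl','rb'))
cv2.imwrite('pics/wdc.png',cv2.resize(f['color'][0:180,200:310,::-1],None,fx=3.3*1,fy=3.3,interpolation=cv2.INTER_CUBIC))
d=np.radians(-2.3); O=np.array([.565,-.1127]); 
def W(x,y,z): return [O[0]+x*np.cos(d)-y*np.sin(d),O[1]+x*np.sin(d)+y*np.cos(d),z]
# base outline and guide tops, drawn to check the estimate
im=f['color'][:,:,::-1].copy(); im=cv2.resize(im[0:180,190:330],None,fx=4,fy=4,interpolation=cv2.INTER_CUBIC)
cv2.imwrite('pics/wdc.png',im[:600])
E
python3 m3.py
```

```text
((509.9078063964844, 270.8446044921875), (8.564915657043457, 11.01402473449707), 72.6788330078125) (234, 138, 10, 11)
```

View pics/wdc.png

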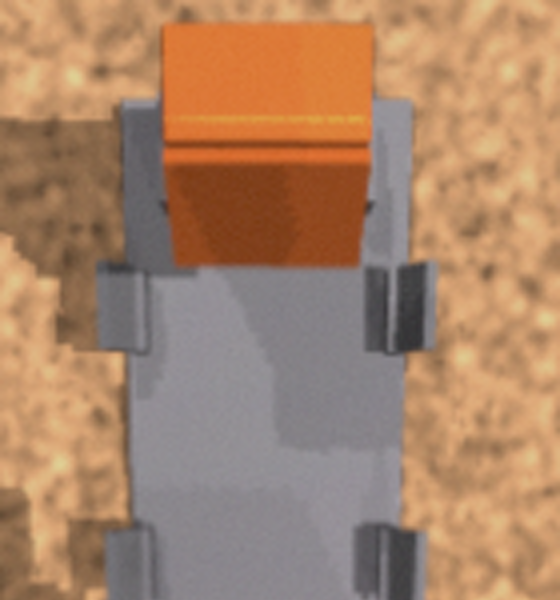

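```bash
cat > m4.py <<'E'
from h import *
f=pickle.load(open('pics/wb.pkl','rb'))
hsv=cv2.cvtColor(f['color'],cv2.COLOR_RGB2HSV)
print(hsv[80,258],hsv[130,258],hsv[150,258],hsv[120,320])
m=cv2.inRange(hsv,(3,205,90),(14,255,255)); m[200:]=0; m[:,:190]=0
m=cv2.morphologyEx(m,cv2.MORPH_CLOSE,np.ones((5,5)));m=cv2.morphologyEx(m,cv2.MORPH_OPEN,np.ones((5,5)))
c=max(cv2.findContours(m,cv2.RETR_EXTERNAL,cv2.CHAIN_APPROX_NONE)[0],key=cv2.contourArea)
r=cv2.minAreaRect((onz(f,c.reshape(-1,2),0.07)[:,:2]*1000).astype(np.float32)); print(r, cv2.boundingRect(c))
f=pickle.load(open('pics/wd.pkl','rb'))
im=cv2.resize(f['color'][60:200,190:330,::-1],None,fx=4,fy=4,interpolation=cv2.INTER_CUBIC)
cv2.imwrite('pics/wdc2.png',im)
E
python3 m4.py
```

```text
[ 11 192 218] [ 11 195 216] [ 37  11 218] [ 14 114 168]Traceback (most recent call last):
  File "m4.py", line 7, in <module>
    c=max(cv2.findContours(m,cv2.RETR_EXTERNAL,cv2.CHAIN_APPROX_NONE)[0],key=cv2.contourArea)
ValueError: max() iterable argument is empty
```

```bash
sed -i 's/(3,205,90)/(3,165,90)/' m4.py; python3 m4.py
```

```text
[ 11 192 218] [ 11 195 216] [ 37  11 218] [ 14 114 168]
((485.97998046875, 303.01080322265625), (55.35910415649414, 98.68862915039062), 67.56237030029297) (230, 58, 55, 100)
```

View pics/wdc2.png

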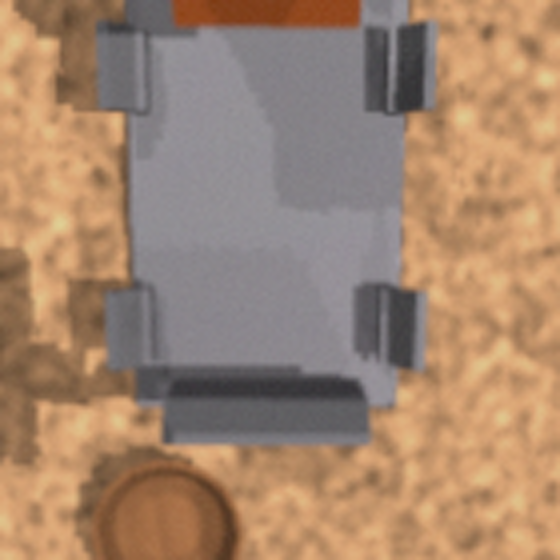

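```bash
cat > m5.py <<'E'
from h import *
f=pickle.load(open('pics/wd.pkl','rb'))
L=[];U=[]
def add(x,y,z,u,v): L.append((x,y,z));U.append((190+u/4-.4,60+v/4-.4))
add(-.05,-.049,.03,97,23);add(-.05,.049,.03,437,23);add(-.026,-.049,.03,98,108);add(-.026,.049,.03,434,109)
add(.026,-.049,.03,105,290);add(.026,.049,.03,428,291);add(.05,-.049,.03,108,370);add(.05,.049,.03,423,369)
L=np.array(L);P=np.array([onz(f,[u],l[2])[0] for u,l in zip(U,L)])[:,:2]
A=L[:,:2];a=A-A.mean(0);p=P-P.mean(0)
u,s,vt=np.linalg.svd(a.T@p);R=(u@vt).T;t=P.mean(0)-R@A.mean(0)
print('dock',t,np.degrees(np.arctan2(R[1,0],R[0,0])),np.linalg.det(R)); print(np.round((P-(A@R.T+t))*1000,1))
# end wall top & base & latch checks
for q,z in (((267,442),.058),((267,378),.058),((267,403),.006),((267,-240+102),.006),((266,-240+267),.08),((267,-240+145),.11),((267,-240+155),.11)):
    w=onz(f,[(190+q[0]/4-.4,60+q[1]/4-.4)],z)[0,:2]; print(q,z,np.round(R.T@(w-t)*1000,1))
E
python3 m5.py
```

```text
dock [ 0.56672997 -0.11418706] -2.4861250897456006 1.0000000000000007
[[ 1.   1.1]
 [ 0.8 -0.9]
 [-0.1  0.6]
 [-0.  -0.8]
 [-0.3  0.8]
 [-0.3 -0.5]
 [-0.3  0.8]
 [-0.8 -1.1]]
(267, 442) 0.058 [65.8  0.3]
(267, 378) 0.058 [47.5  0.3]
(267, 403) 0.006 [64.4  0.4]
(267, -138) 0.006 [-96.7   0.1]
(266, 27) 0.08 [-41.3  -0.1]
(267, -95) 0.11 [-61.5   0. ]
(267, -85) 0.11 [-59.6   0. ]
```

```bash
cat > g1.py <<'E'
from h import *
R=Rz(np.radians(180-22.4)); B=np.array([.486,.303])
bot.gripper_to(.093,f_grip=60)
bot.reach([*B,.13],R)
print(bot.movel([*B,.030],velocity=.12,f_stop=15))
bot.gripper_to(0.03,f_grip=60)
s=bot.state();print(s['time'],s['position'],s['finger_gap'],s['contact_force'])
bot.movel([*B,.20],velocity=.2)
grab('wrist','lift'); grab('scene','lifts');s=bot.state();print(s['time'],s['position'],s['finger_gap'],s['contact_force'])
E
python3 g1.py
```

```text
False
6.1167 [0.4860986  0.30315138 0.03013671] 0.05593337090180801 [0.94507395 0.62116475 1.41208238]
7.2167 [0.48496598 0.30248037 0.19782384] 0.05605382322042225 [-0.16963293 -0.07406069 -2.02143497]
```

View pics/lift.png

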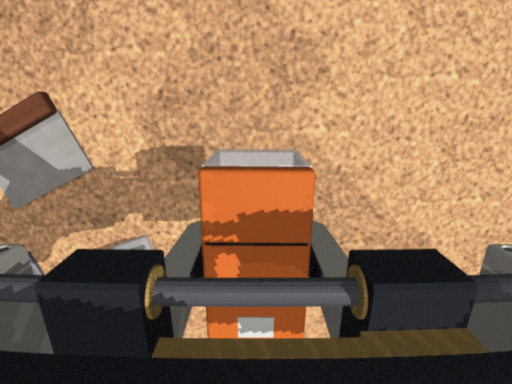

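View pics/lifts.png

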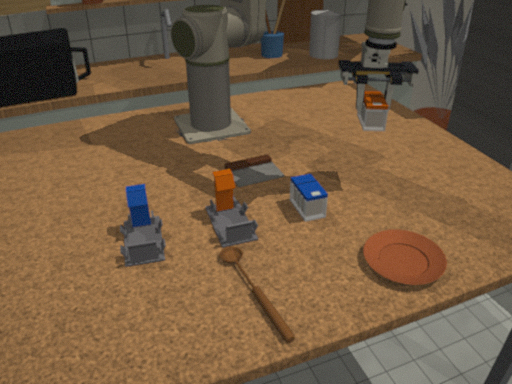

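The lift holds at a 56 mm gap. In the wrist view the lid spans rows 168 to 338, and from that I'll work out where the box sits along the tool.

Run:
```python
from h import *
f=pickle.load(open('pics/lift.pkl','rb')); s=bot.state()
p=np.array(s['position']);R=np.array(s['orientation'])
zt=p[2]+.040
P=onz(f,[(200,168),(313,168),(207,338),(305,338)],zt)
print(np.round((P-p)@R*1000,1)); print(np.round(R,4).tolist())
P=onz(f,[(208,151),(294,151)],zt-.07); print(np.round((P-p)@R*1000,1))
```

```text
[[ 50.7 -27.  -39.8]
 [ 50.7  25.8 -40. ]
 [-49.1 -29.  -40. ]
 [-49.   27.4 -40.2]]
[[-0.9245, 0.3811, -0.0031], [0.3811, 0.9245, -0.0016], [0.0022, -0.0026, -1.0]]
[[ 47.8 -34.9  30.2]
 [ 47.8  26.4  30. ]]
```

```bash
cat > g2.py <<'E'
from h import *
y=np.radians(-2.49); D=np.array([.5667,-.1142])+.001*np.array([np.cos(y),np.sin(y)])
R=Rz(y+np.pi)
bot.reach([*D,.20],R)
bot.movel([*D,.15],velocity=.1)
bot.dwell(.2)
grab('wrist','ab'); grab('scene','abs'); grab('top','abt');s=bot.state();print(s['time'],s['position'],s['finger_gap'],s['contact_force'])
E
python3 g2.py; python3 -c "
from h import *
a=cv2.imread('pics/ab.png');b=cv2.resize(cv2.imread('pics/abs.png')[100:260,150:310],(384,384));cv2.imwrite('pics/ab2.png',cv2.resize(np.hstack([a,b]),(793,340)))"
```

```text
9.7833 [ 0.56801161 -0.11437322  0.15058124] 0.05580558077256696 [ 0.76384453 -0.01507636 -2.66476524]
```

View pics/ab2.png

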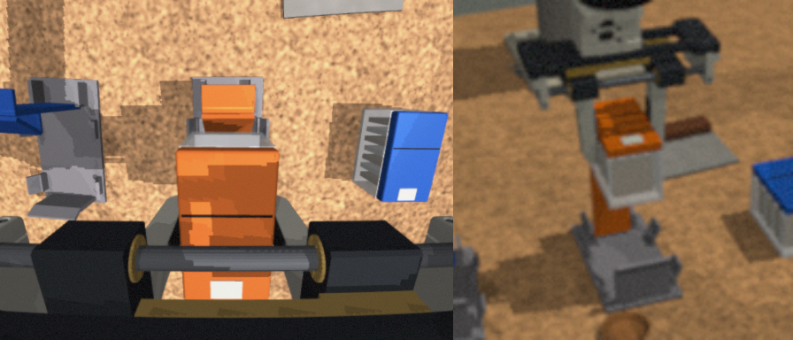

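The box hangs square above the slot. In the wrist view it is in line with the latch, both centred near column 228. Next I push down.

```bash
cat > g3.py <<'E'
from h import *
y=np.radians(-2.49); D=np.array([.5667,-.1142])+.001*np.array([np.cos(y),np.sin(y)])
R=Rz(y+np.pi)
def st(): 
    s=bot.state();print(round(s['time'],2),np.round(s['position'],4),round(s['finger_gap'],4),np.round(s['contact_force'],1),np.round(s['torque'],2))
for z in (.12,.10,.08,.06,.045):
    r=bot.movel([*D,z],R,velocity=.06,f_stop=25); st()
    if r: print('stopped'); break
else:
    r=bot.movel([*D,.034],R,velocity=.03,f_stop=12); print(r); st()
grab('wrist','dn'); grab('scene','dns')
E
python3 g3.py; python3 -c "
from h import *
a=cv2.imread('pics/dn.png');b=cv2.resize(cv2.imread('pics/dns.png')[100:260,150:310],(384,384));cv2.imwrite('pics/dn2.png',cv2.resize(np.hstack([a,b]),(793,340)))"
```

```text
10.43 [ 0.568  -0.1143  0.1201] 0.0557 [ 1.5  0.1 -1.7] [ 0.05 -0.63 -0.05]
10.92 [ 0.5671 -0.114   0.0991] 0.0558 [ 4.   0.  -2.8] [ 0.1  -0.88  0.04]
11.4 [ 0.5672 -0.1141  0.0792] 0.0556 [ 3.2 -0.9 -2.4] [ 0.04 -0.76 -0.02]
11.88 [ 0.5671 -0.1141  0.0592] 0.056 [ 3.5 -0.  -2.3] [ 0.06 -0.66  0.  ]
12.28 [ 0.567  -0.114   0.0442] 0.0554 [ 3.2 -0.3 -2.5] [ 0.06 -0.64 -0.03]
True
12.64 [ 0.568  -0.1144  0.0359] 0.0557 [ 1.3 -0.2  4.2] [ 0.03 -0.2  -0.01]
```

View pics/dn2.png

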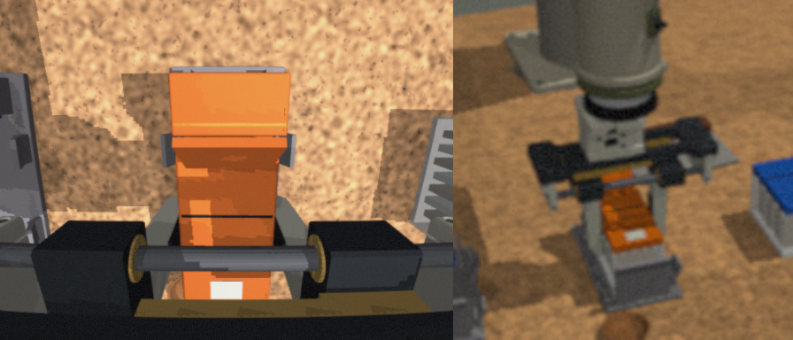

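The floor was touched at TCP z 0.0359 (0.0361 expected), and the sideways latch force fell from 3.2 to 1.3 N, which fits a snap. Next I release, retreat and check.

```bash
cat > g4.py <<'E'
from h import *
s=bot.state(); p=np.array(s['position']);R=np.array(s['orientation'])
bot.gripper_to(.088)
bot.movel([p[0],p[1],.20],velocity=.12)
y=np.radians(-2.49);Rt=Rz(y+np.pi)
bot.reach(np.array([.5667,-.1142,.22])-.077*Rt[:,0],Rt); bot.dwell(.2)
grab('wrist','e');grab('scene','es');grab('top','et');s=bot.state();print(s['time'],s['finger_gap'],s['contact_force'])
E
python3 g4.py; python3 -c "
from h import *
a=cv2.imread('pics/e.png');b=cv2.resize(cv2.imread('pics/es.png')[140:260,180:340],(512,384),interpolation=cv2.INTER_CUBIC);cv2.imwrite('pics/e2.png',cv2.resize(np.hstack([a,b]),(800,300)))
cv2.imwrite('pics/e3.png',cv2.resize(a[0:190,190:340],None,fx=3,fy=3,interpolation=cv2.INTER_CUBIC))"
```

```text
15.7417 0.08786978811996683 [-0.23875441 -0.51536954  0.47009527]
```

View pics/e2.png

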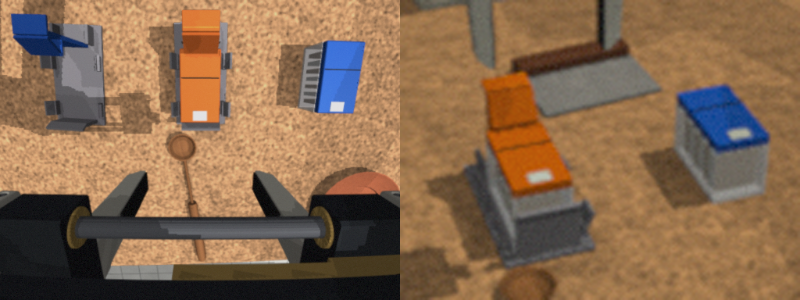

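View pics/e3.png

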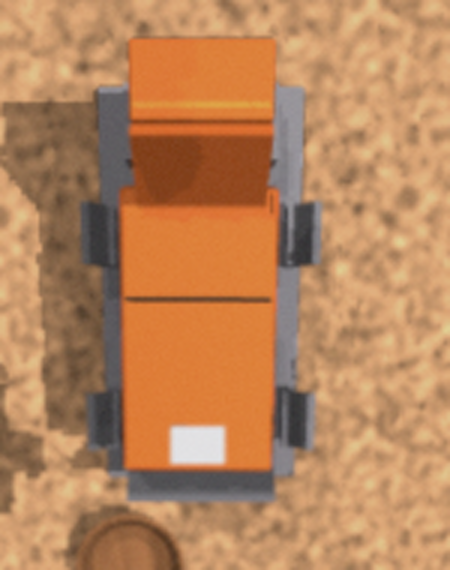

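The box stands in the slot. In the 3x crop its lid runs from row 187 to 470, and the latch lip at row about 207 overlaps it. I'll put numbers on that.

Run:
```python
from h import *
f=pickle.load(open('pics/e.pkl','rb'));y=np.radians(-2.49);R=np.array([[np.cos(y),-np.sin(y)],[np.sin(y),np.cos(y)]]);t=np.array([.5667,-.1142])
for nm,u,v,z in (('lid -x L',121,188,.076),('lid -x R',279,188,.076),('lid +x L',126,470,.076),('lid +x R',274,470,.076),('hook tip',200,207,.080),('latch ridge',200,123,.110)):
    w=onz(f,[(190+u/3-.33,v/3-.33)],z)[0,:2]; print(nm,np.round(R.T@(w-t)*1000,1))
a=pickle.load(open('pics/top0.pkl','rb'));b=pickle.load(open('pics/et.pkl','rb'))
for g in (a,b):
    m=cv2.inRange(cv2.cvtColor(g['color'],cv2.COLOR_RGB2HSV),(105,150,60),(130,255,255));m[:,:205]=0;m[:,260:]=0
    M=cv2.moments(m,True);print('blue',M['m10']/M['m00'],M['m01']/M['m00'])
```

```text
lid -x L [-47.8 -27.7]
lid -x R [-47.8  27. ]
lid +x L [ 50.8 -28.1]
lid +x R [50.8 27.5]
hook tip [-41.   -0.4]
latch ridge [-61.2  -0.4]
blue 227.15841584158414 173.32673267326732
blue 227.21861777150917 173.31311706629054
```

```bash
python3 -c "
from h import *
bot.close_job()"
```

```text
the job is handed in; nothing more can be done
```

The orange-lidded box is home in the orange-latched holder with the latch back over its lid. I let go, moved clear and handed the job in after about 16 s of the 38 s allowed. The hand-in gives no verdict, so the outcome rests on my own checks.

I found the box and holder with the wrist camera. I gripped the box across its 56 mm and pushed it straight down past the latch, then released it. The forces on the way down were only about 4 N.

- **Seating:** the push met the slot floor at TCP height 35.9 mm, where I expected 36.1 mm.
- **Box position:** its centre is about 1.5 mm along and 0.3 mm across from the slot centre, and its length lines up with the slot.
- **Latch:** the hook tip measures x −41.0 mm, its rest position, and overlaps the lid by about 7 mm. I could not read the latch joint during the push. That it opened far enough rests on the 3–4 N sideways force, which dropped as it snapped back.
- **Blue-lidded box:** it has not moved; it shifted less than 0.1 px in the top view.
- **Disagreement:** the top and wrist cameras differed by about 2 mm on both the box and the holder, in the same direction. I used the wrist values for both. No check failed.

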